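# Hold the spring clip open over the job card

## Task

I want to slip another sheet in beside the wide job card: take the larger spring clip off the steel clip rack, and hold it squeezed wide open and upright over the middle of that card's top edge, lined up with the edge, which stands well inside the gaping jaws with the clip touching neither face nor edge. Finish like that, still holding the clip open: do not let go of it or set it down. Leave the smaller clip, the narrow card and the other things on the bench alone, and do not knock either card.

Things in the scene. Friction and masses are not known exactly. Their poses are not given: they have to be found in the camera images.
- clip: Larger steel spring clip, about 100 mm tall, 40 wide, 110 g. Starts upright on the rack, jaws down, biting the rack's plate; handles up. Origin: centre of its hinge pin (12 mm thick, lying on the plate's top edge at the start). y: along the pin and jaw lips (levers 34 mm wide); x: the way the handles are squeezed and the jaws spread; z: up to the handles. The levers move equally about this frame.
- clip_handles (a point): Midway between the larger clip's two handle ends, 48 mm above its pin; axes as the clip's. Each handle ends in a round roll, 10 mm thick, 34 long along y, to be squeezed from outside along x. Over the outside of the rolls: 58 mm jaws shut, 53 parked on the plate, 29 fully open. Roll axes above the pin: 46 mm shut, 51 fully open.
- clip_lips (a point): Midway between the larger clip's jaw lips, 40 mm below its pin; axes as the clip's. Fully open the lips gape 24 mm clear along x; released, they spring shut.
- clip_far (a joint): Angle of one lever of the larger clip (rad): 0 jaws shut, about 0.05 parked on the plate, 0.30 fully open, a hard stop; the other lever has the same angle. Full opening takes about 8 N on each handle; gripping harder just presses on the stop. The clip is carried by friction on its rolls.
- clip_rack: Fixed clip rack: a steel foot 60 x 180 x 20 mm with an upright steel plate, 4 mm thick (along its x) and 170 mm wide (along its y), whose top edge is 110 mm above the bench. Origin: centre of the underside. Both clips sit on the plate's top edge, about 100 mm apart, either of them on either side.
- clip_rack_top (a point): Middle of the top edge of the rack's plate, 110 mm above the bench; axes as the rack's.
- small_clip: The smaller spring clip, about 65 mm tall and 28 wide, on the same rack; leave it alone. Origin at its hinge pin.
- job_card: The wide job card: a stiff white card 4 mm thick (along its x) and 146 mm wide (along its y), upright in a fixed steel foot 60 x 150 mm; its top edge is 150 mm above the bench and free. Origin: centre of the underside of the foot.
- job_card_top (a point): Middle of the wide card's top edge (centre of the thickness), 150 mm above the bench; x across the card's thickness, y along the edge, z up.
- tag_card: The narrow card: same make and height (top edge at 150 mm), but only 76 mm wide; leave it alone. Origin: centre of the underside of its foot.
- screwdriver: Bystander: screwdriver lying on the bench.
- wrench: Bystander: steel wrench lying on the bench.
- tape_roll: Bystander: black tape roll lying flat, 70 mm across, 20 high.
- grease_jar: Bystander: small jar, 60 mm across, 60 high.
- socket: Bystander: steel socket standing up, 28 mm across, 38 high.
- oil_filter: Bystander: grey oil filter, 72 mm across, 85 high.
- spray_can: Bystander: spray can, 60 mm across, 170 high.
Things that resemble listed ones, but are neither listed nor needed, are in the scene too. What is shaped like the clip_rack but green is not meant.

How it is judged:
On the way:
1. the larger clip is squeezed open and lifted clear of its rack (value of joint clip_far above 0.2 rad and contact force between clip and clip_rack below 0.2 N and z of clip in the frame of clip_rack_top above 0.05 m), for 0.2 s.
At the end, for the whole second after the job is handed in: Larger clip held still by the fingers, levers at 0.22 rad or more; upright and in line with the wide card's edge within 0.2 rad; pin within 25 mm of the edge's middle, at most 33 mm above it; edge within 10 mm of the clip's mid-plane, clip not touching the card (under 0.3 N) (value of joint clip_far above 0.22 rad and contact force between the fingers and clip above 2 N and y of clip in the frame of job_card_top between -0.025 and 0.025 m and x of job_card_top in the frame of clip between -0.01 and 0.01 m and z of job_card_top in the frame of clip between -0.033 and -0.005 m and angle between the y axis of clip and the y axis of job_card, either way round below 0.2 rad and angle between clip's own z axis and vertical below 0.2 rad and contact force between clip and job_card below 0.3 N and linear speed of clip below 0.02 m/s); the arm keeps its last pose, push and grip.
It fails at once if either card is knocked (over 6 N) (contact force between any of job_card, tag_card and anything else above 6 N).
It fails at once if the smaller clip is moved more than 20 mm (distance of small_clip from where it was at the start of the episode above 0.02 m).
It fails at once if another thing on the bench is moved more than 30 mm (distance of any of screwdriver, wrench, tape_roll, grease_jar, socket, oil_filter, spray_can from where it was at the start of the episode above 0.03 m).
It also fails if it takes over 38 s, if anything falls off the work surface, if the arm or the gripper's body presses on something with over 40 N, if the wrist force passes 120 N, or if a joint passes its speed limit or range.

## Robot

A 6-joint arm with a two-finger parallel gripper is mounted at the origin on the work surface. World frame = base frame: x ahead of the robot, y to its left, z up, the work surface at z = 0. Lengths are in m, angles in rad, forces in N, time in s.
With the tool pointing down it reaches from about 0.275 to 0.85 m from the base axis. Payload 19 kg.
Tool frame: the origin (TCP) lies on the centre line of the jaws, within the pads' length; the fingertips stand 14 mm ahead of it and the grasp point (between the pads) lies 5 mm behind it; x points along the fingers, y is the direction in which the jaws open and shut, and the axes are right-handed (so a half turn about x gives the same grasp; the last joint's range is limited). The gripper opens to 85 mm and grips with 20 to 120 N. Pads are 22 mm wide; open, the fingers measure 114 mm over their backs; the gripper's body (76 mm by 85 mm) begins 54 mm behind the grasp point. The pads swing forward as they close: fully open they stand 13 mm farther back than shut.
Start: joints at [-1.352, 0.15, 1.437, -0, 1.554, -0.134], TCP at [0.199, -0.54, 0.245] pointing down, gripper open.
Joint ranges: [-2.8, 2.8], [-0.68, 2.1], [0.12, 2.68], [-1.39, 4.53], [0.16, 2.79], [-2.81, 2.81]. Speed limits (rad/s): [1.89, 1.89, 2.22, 3.01, 3.01, 3.01].

## Interface

Orientations are given as a rotation vector (axis times angle).
In Python, from bench import read_state, imaging, job gives the robot as it stands. The module is installed in compiled form; this text tells all that it offers.
- The arm moves only by the tool carry_out, never from a script. Its argument "moves" is a list that holds one entry, the list of rows, each a list of 5 numbers: the shift along the world's x, y, z in units of 25 mm (1.0 is 25 mm), then the turn about the world's z in units of 6 degrees (1.0 is 6 degrees), then the gripper's target within -1 to 1 (fully open at 1, half-way at 0, shut at -1). In form: [[[dx, dy, dz, twist, hand], ...]]. A call has 1 to 8 rows; each row shifts and turns the pose as measured when the row begins; what a row does not reach is not made up. A row lasts 1/10 s, in which the tool goes at most 50 mm and 8.59 degrees, less where a joint would pass 70% of its speed; a pose out of reach is approached as far as the arm can. A call is refused whole if a number of a shift passes 1 or a number of a turn 1, either way. A call with a gripper value outside its range is refused whole. The fingers move at their own pace and stop on an object; "force" is the grip in N (left out, the last holds). Time passes only in rows, so rows that do not move let the fingers close. It gives the time, the measured TCP pose, the force and the opening at its end, in the units of the state.
- read_state(): the state, without advancing time (a new reading comes with each control period).
- imaging.read_camera(name): name is "side" or "top" or "wrist"; returns (picture, depth): 480x640x3 uint8, red, green, blue; 480x640 float32, m along the optical axis (not along the pixel's ray), 0 where there is no reading.
- imaging.camera_params(name): a dict with "K" (3x3 intrinsics, pixels), "dist" ([k1, k2, p1, p2, k3] as OpenCV has them; the pictures are not rectified), "T" (4x4, takes a point from camera to world coordinates); the wrist camera has in their place "T_tool_cam" (4x4, takes a point from camera to tool coordinates, whose origin is the TCP and whose axes are the tool frame's). Camera axes: x right, y up, looking along -z (the intrinsics and any distortion apply to the point x, -y, -z); pixel columns grow to the right and rows downward; lengths in m; the calibration is good to about 2 mm. A picture is of the moment at which its call begins: read the wrist's pose just before it. camera_params takes no time and is no camera call.
- job.job_done(): hands the job in, once; it reports no verdict.
The state is a dict: "time": time; "joint_pos": joint angles; "joint_vel": joint speeds; "effort": joint torques, N m; "position": TCP position; "ee_rot": TCP orientation; "contact_force": force on the tool from outside, world axes, zero at the start; "moment": the same for the moment, N m; "width": finger opening in m.
Only numpy, scipy, OpenCV 4.12 (cv2) and the standard library are available. Lean on these libraries where they do the work, as an engineer would, in place of code of your own. Each camera call takes 0.05 s, during which the arm holds its last target.

## Working session

There is one attempt and no reset: what is moved stays moved. The work goes in short steps, Python scripts to look and compute and a tool call to move; the robot and the scene stay as the last step left them, time stands still between calls to the robot, and variables do not carry over. Pictures are saved under pics/ and viewed, and the job is handed in when it is done.

Besides the shell and the picture viewer there is one more tool, called after "Request:" in YAML: its name, and indented under it one key for each argument. carry_out: Moves the arm, as the interface text tells. Its arguments: {"type":"object","properties":{"moves":{"type":"array","items":{"type":"array","items":{"type":"array","items":{"type":"number"}}}},"force":{"type":"number"}},"required":["moves"]}

```bash
mkdir -p pics; ls
cat > h.py <<'E'
import numpy as np, cv2, pickle
from bench import read_state, imaging, job
def snap(n,tag):
    s=read_state(); p,d=imaging.read_camera(n); c=imaging.camera_params(n)
    pickle.dump((s,p,d,c),open(f'{tag}.pkl','wb')); cv2.imwrite(f'pics/{tag}.png',p[:,:,::-1])
    return s,p,d,c
def load(tag): return pickle.load(open(f'{tag}.pkl','rb'))
def T_of(s,c):
    if 'T' in c: return np.array(c['T'])
    T=np.eye(4);T[:3,:3]=cv2.Rodrigues(np.array(s['ee_rot'],float))[0];T[:3,3]=s['position']
    return T@np.array(c['T_tool_cam'])
def cloud(tag):
    s,p,d,c=load(tag); K=np.array(c['K'],float);D=np.array(c['dist'],float)
    v,u=np.mgrid[0:480,0:640]
    n=cv2.undistortPoints(np.stack([u.ravel(),v.ravel()],1).astype(float)[:,None],K,D)[:,0]
    z=d.ravel(); P=np.stack([n[:,0]*z,-n[:,1]*z,-z],1)
    T=T_of(s,c); W=P@T[:3,:3].T+T[:3,3]; W[z==0]=np.nan
    return W.reshape(480,640,3),p
def proj(tag,X):
    s,p,d,c=load(tag);T=np.linalg.inv(T_of(s,c)); X=np.atleast_2d(X)@T[:3,:3].T+T[:3,3]
    X=X*[1,-1,-1]
    return cv2.projectPoints(X[:,None].astype(float),np.zeros(3),np.zeros(3),np.array(c['K'],float),np.array(c['dist'],float))[0][:,0]
def crop(tag,u0,v0,u1,v1,f):
    p=load(tag)[1][v0:v1,u0:u1]; cv2.imwrite(f'pics/{tag}_c{u0}_{v0}.png',cv2.resize(p,None,fx=f,fy=f,interpolation=cv2.INTER_CUBIC)[:,:,::-1])
E
python3 - <<'E'
from h import *
for n in('top','side','wrist'): snap(n,n+'0')
s=read_state();print(s)
E
```

```text
pics
{'time': 0.15, 'joint_pos': array([-1.35200118e+00,  1.50851169e-01,  1.43782887e+00, -5.54856702e-06,
        1.55379317e+00, -1.34037934e-01]), 'joint_vel': array([-0.00104649,  0.00018677, -0.00144507, -0.00035229, -0.00132565,
        0.00141959]), 'effort': array([ 3.48795613e-03, -7.13377905e+01, -5.71040261e+01, -1.43844318e-04,
        7.15830509e-03, -2.77228779e-06]), 'position': array([ 0.19861943, -0.53943341,  0.24485289]), 'ee_rot': array([ 2.02974052,  0.36275613, -2.02982887]), 'contact_force': array([ 0.61218971, -0.37934169, -0.25738235]), 'moment': array([-0.00714219, -0.03971532, -0.00768835]), 'width': 0.0851531280857029}
```

View pics/top0.png

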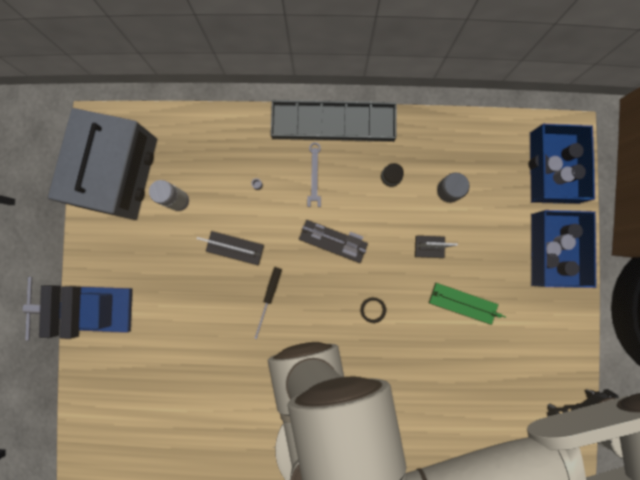

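View pics/side0.png

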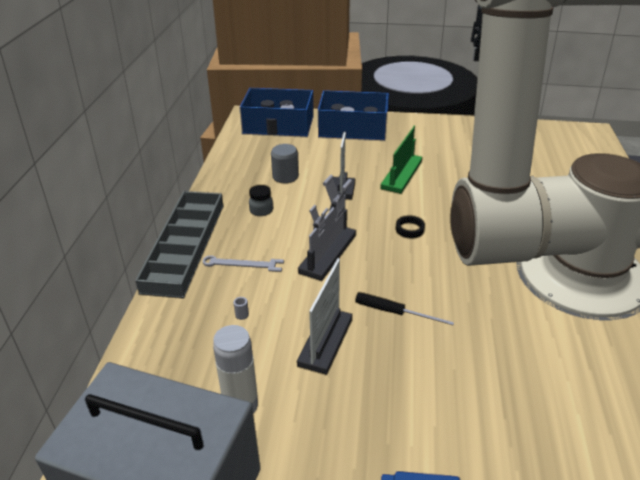

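View pics/wrist0.png

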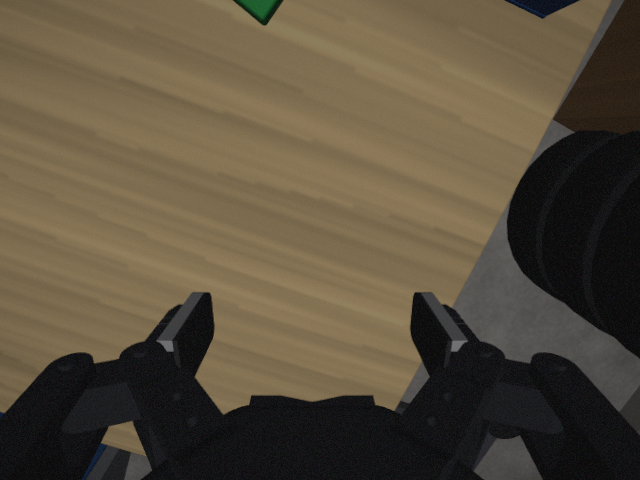

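The top view shows the rack at (333,241), with the larger clip apparently at its right end (352,243). The wide card is at (232,247), the narrow card at (433,245), and the green decoy at (465,303).

Run:
```python
from h import *
crop('top0',190,200,390,290,4)
crop('side0',280,120,380,380,3)
W,p=cloud('top0')
def comp(u0,v0,u1,v1,zlo,zhi):
    R=W[v0:v1,u0:u1].reshape(-1,3); R=R[(R[:,2]>zlo)&(R[:,2]<zhi)]
    c=np.median(R,0); m=R.mean(0); e,V=np.linalg.eigh(np.cov(R[:,:2].T)); a=V[:,1]; t=(R[:,:2]-m[:2])@a; t2=(R[:,:2]-m[:2])@V[:,0]
    mid=m[:2]+a*(t.min()+t.max())/2+V[:,0]*(t2.min()+t2.max())/2
    print(len(R),m.round(4),'mid',mid.round(4),'ang',np.degrees(np.arctan2(a[1],a[0])).round(2),'len',np.ptp(t).round(4),np.ptp(t2).round(4))
print('card top');comp(190,220,275,275,.14,.16)
print('card foot');comp(190,220,275,275,.01,.04)
print('rack foot');comp(290,210,380,270,.012,.03)
print('rack plate');comp(290,210,380,270,.104,.116)
print('clipR');comp(333,210,380,270,.13,.2)
print('clipL');comp(290,210,333,270,.12,.2)
print('tag');comp(405,225,470,270,.14,.16)
for u,v in ((352,240),(350,250),(316,232)): print(W[v,u])
```

```text
card top
99 [0.5359 0.2594 0.15  ] mid [0.5359 0.2599] ang 76.64 len 0.1429 0.0044
card foot
1027 [0.5343 0.2561 0.0219] mid [0.527 0.237] ang 73.33 len 0.202 0.0707
rack foot
924 [0.5586 0.0027 0.02  ] mid [ 0.5604 -0.0045] ang 69.53 len 0.1804 0.062
rack plate
77 [0.5624 0.0031 0.1101] mid [ 0.5578 -0.0039] ang 70.13 len 0.1682 0.0142
clipR
225 [ 0.546  -0.0485  0.1554] mid [ 0.5444 -0.0481] ang 160.39 len 0.0538 0.034
clipL
132 [0.5752 0.0357 0.1367] mid [0.575  0.0361] ang 160.34 len 0.0336 0.0268
tag
60 [ 0.5513 -0.265   0.1493] mid [ 0.5514 -0.2657] ang 88.67 len 0.0739 0.0043
[ 0.55473649 -0.0496412   0.13838888]
[ 0.52988578 -0.04487133  0.14469933]
[0.57377526 0.03903369 0.1212171 ]
```

View pics/top0_c190_200.png

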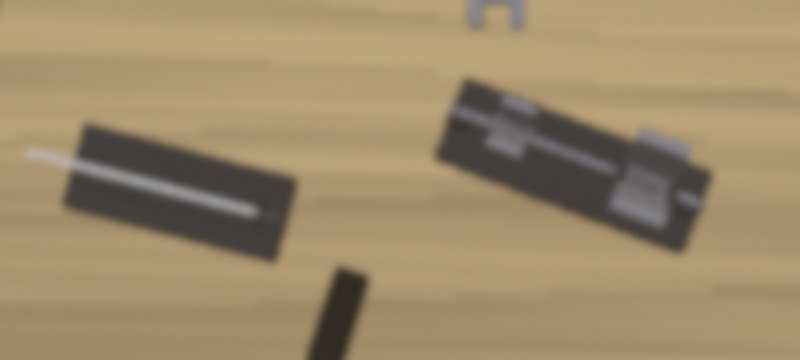

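View pics/side0_c280_120.png

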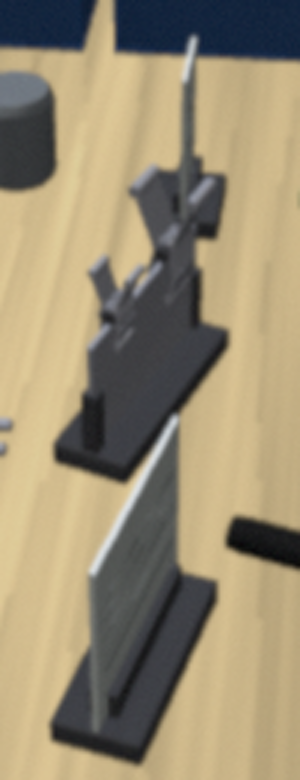

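```bash
cat >> h.py <<'E'
def yaw(s):
    R=cv2.Rodrigues(np.array(s['ee_rot'],float))[0]; return np.degrees(np.arctan2(R[1,1],R[0,1])),R[:,0]
def st():
    s=read_state(); y,x=yaw(s); print('t',s['time'],'p',s['position'].round(4),'yawY',y.round(2),'x',x.round(3),'F',s['contact_force'].round(2),'w',round(s['width'],4))
E
python3 - <<'E'
from h import *
st(); s=read_state(); print(((np.array([.544,-.048,.25])-s['position'])/.025).round(2))
E
```

```text
t 0.15 p [ 0.1986 -0.5394  0.2449] yawY -69.78 x [-0.     0.001 -1.   ] F [ 0.61 -0.38 -0.26] w 0.0852
[13.82 19.66  0.21]
```

Request:
carry_out:
  moves:
    - [[0.6,0.9,0.3,0.4,1],[0.6,0.9,0.3,0.4,1],[0.6,0.9,0.2,0.4,1],[0.6,0.9,0.2,0.4,1],[0.6,0.9,0,0.4,1],[0.6,0.9,0,0.4,1],[0.6,0.9,0,0.4,1],[0.6,0.9,0,0.4,1]]

```text
time: 0.95
position: [0.32, -0.3539, 0.268]
ee_rot: [1.819, 0.665, -1.821]
contact_force: [-1.2, -0.5, -0.1]
width: 0.0854
```

Request:
carry_out:
  moves:
    - [[0.7,0.9,0,0.4,1],[0.7,0.9,0,0.4,1],[0.7,0.9,0,0.4,1],[0.7,0.9,0,0.4,1],[0.7,0.9,0,0.4,1],[0.7,0.9,0,0.4,1],[0.7,0.9,0,0.4,1],[0.7,0.9,0,0.4,1]]

```text
time: 1.75
position: [0.4638, -0.1651, 0.2673]
ee_rot: [1.584, 0.918, -1.59]
contact_force: [0.9, -1.2, 0.2]
width: 0.085
```

Run:
```python
from h import *
st(); s=read_state(); print(((np.array([.544,-.048,.29])-s['position'])/.025).round(2))
```

```text
t 1.75 p [ 0.4638 -0.1651  0.2673] yawY -30.17 x [-0.005  0.003 -1.   ] F [ 0.88 -1.21  0.21] w 0.085
[3.21 4.68 0.91]
```

Request:
carry_out:
  moves:
    - [[0.6,0.9,0.2,0.3,1],[0.6,0.9,0.2,0.3,1],[0.6,0.9,0.2,0.3,1],[0.6,0.9,0.2,0.3,1],[0.4,0.4,0.2,0.3,1],[0,0,0,0,1],[0,0,0,0,1]]

```text
time: 2.45
position: [0.537, -0.0581, 0.2914]
ee_rot: [1.465, 1.027, -1.474]
contact_force: [-0.1, -0.5, -0.5]
width: 0.0853
```

Run:
```python
from h import *
st(); snap('wrist','w1')
W,p=cloud('w1')
R=W.reshape(-1,3)
def comp(name,m):
    R2=R[m]; mm=R2.mean(0); e,V=np.linalg.eigh(np.cov(R2[:,:2].T)); a=V[:,1]; t=(R2[:,:2]-mm[:2])@a; t2=(R2[:,:2]-mm[:2])@V[:,0]
    mid=mm[:2]+a*(t.min()+t.max())/2+V[:,0]*(t2.min()+t2.max())/2
    print(name,len(R2),mm.round(4),'mid',mid.round(4),'ang',np.degrees(np.arctan2(a[1],a[0])).round(2),'len',np.ptp(t).round(4),np.ptp(t2).round(4),'zmax',R2[:,2].max().round(4))
near=(np.hypot(R[:,0]-.544,R[:,1]+.048)<.045)
comp('rolls',near&(R[:,2]>.15)&(R[:,2]<.18))
comp('clip',near&(R[:,2]>.125)&(R[:,2]<.18))
```

```text
t 2.45 p [ 0.537  -0.0581  0.2914] yawY -20.48 x [-0.009  0.003 -1.   ] F [-0.11 -0.45 -0.5 ] w 0.0853
rolls 1339 [ 0.5458 -0.049   0.1641] mid [ 0.5453 -0.05  ] ang 160.25 len 0.0542 0.0344 zmax 0.1691
clip 2330 [ 0.5458 -0.0491  0.1529] mid [ 0.5453 -0.05  ] ang 160.17 len 0.0542 0.0345 zmax 0.1691
```

View pics/w1.png

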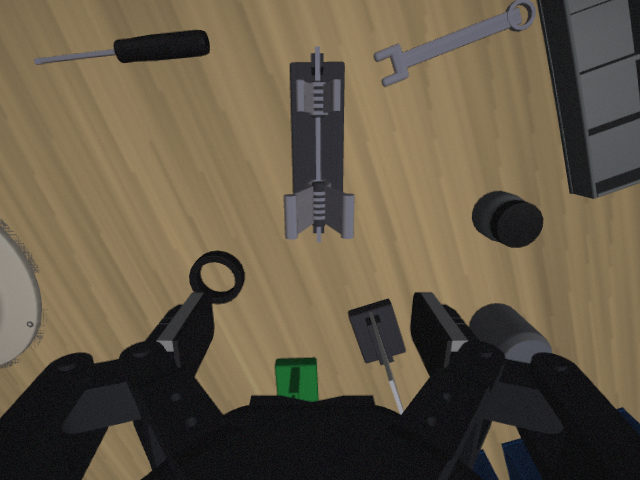

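The wrist view shows the larger clip at (319,212), lined up with the open fingers. Its rolls are at (291,217) and (347,215). I'll align and descend over it.

Request:
carry_out:
  moves:
    - [[0.3,0.4,-0.6,0.1,1],[0,0,-0.9,0,1],[0,0,-0.9,0,1],[0,0,-0.9,0,1],[0,0,0,0,1],[0,0,0,0,1]]

```text
time: 3.1
position: [0.5431, -0.0496, 0.2021]
ee_rot: [1.46, 1.031, -1.472]
contact_force: [0.3, -0.2, -0.3]
width: 0.0853
```

Run:
```python
from h import *
st(); s=read_state(); print(((np.array([.545,-.049,.160])-s['position'])/.025).round(2))
```

```text
t 3.1 p [ 0.5431 -0.0496  0.2021] yawY -20.19 x [-0.01   0.004 -1.   ] F [ 0.28 -0.22 -0.31] w 0.0853
[ 0.08  0.02 -1.69]
```

Request:
carry_out:
  moves:
    - [[0.1,0,-0.6,0,1],[0,0,-0.6,0,1],[0,0,-0.5,0,1],[0,0,0,0,1],[0,0,0,0,1]]

```text
time: 3.6
position: [0.547, -0.0501, 0.1588]
ee_rot: [1.463, 1.027, -1.47]
contact_force: [-0.5, 0.3, 1.0]
width: 0.0855
```

Run:
```python
from h import *
st();snap('wrist','w2');snap('side','s2');crop('s2',270,80,430,240,4)
```

```text
t 3.6 p [ 0.547  -0.0501  0.1588] yawY -20.25 x [-0.007  0.003 -1.   ] F [-0.48  0.33  0.97] w 0.0855
```

View pics/w2.png

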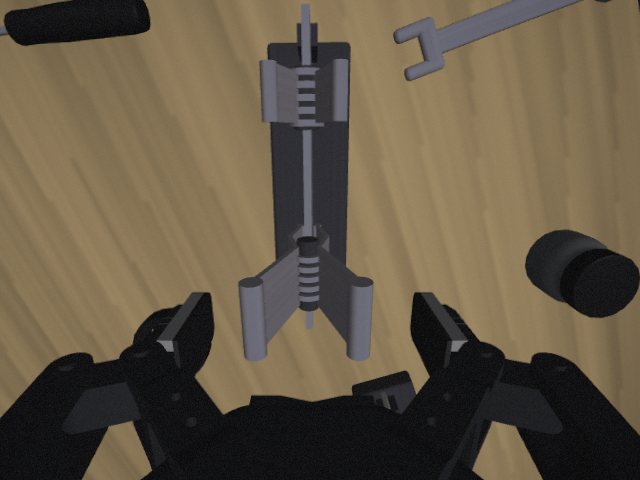

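View pics/s2_c270_80.png

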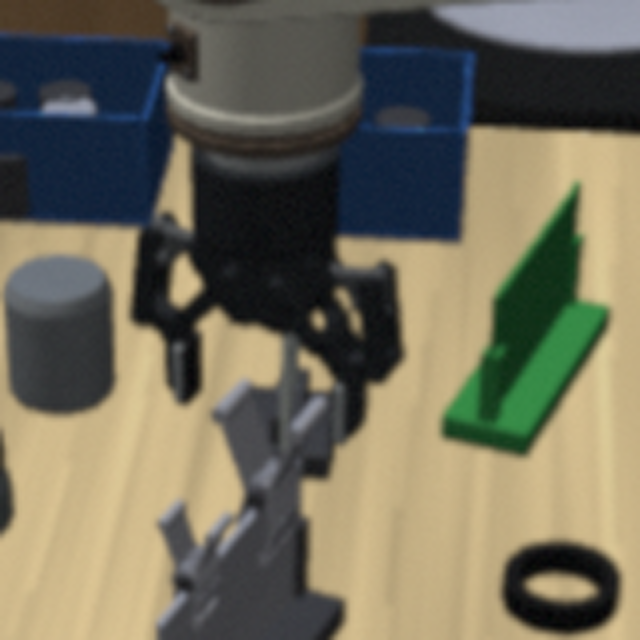

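The rolls are between the pads, about 2 mm off centre (306 against 312 px). I'll correct that, then squeeze.

Request:
carry_out:
  moves:
    - [[-0.1,0,0,0,0.6],[0,0,0,0,0.4],[0,0,0,0,0.2],[0,0,0,0,0],[0,0,0,0,-0.2],[0,0,0,0,-0.3]]
  force: 40

```text
time: 4.3
position: [0.5467, -0.0507, 0.1644]
ee_rot: [1.467, 1.02, -1.462]
contact_force: [0.5, 0.3, -0.6]
width: 0.0299
```

Run:
```python
from h import *
st();snap('wrist','w3')
```

```text
t 4.3 p [ 0.5467 -0.0507  0.1644] yawY -20.24 x [ 0.003  0.001 -1.   ] F [ 0.53  0.29 -0.63] w 0.0299
```

View pics/w3.png

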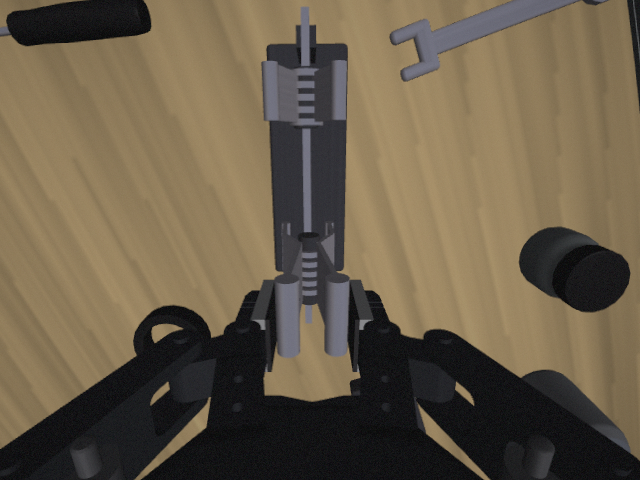

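The clip is squeezed fully open (width 0.030) and the pads are on the rolls. I'll firm the grip and lift.

Request:
carry_out:
  moves:
    - [[0,0,0,0,-1],[0,0,0,0,-1],[0,0,0,0,-1],[0,0,0.2,0,-1],[0,0,0.4,0,-1],[0,0,0.5,0,-1],[0,0,0.5,0,-1],[0,0,0.5,0,-1]]

```text
time: 5.15
position: [0.546, -0.0506, 0.2201]
ee_rot: [1.466, 1.021, -1.464]
contact_force: [-0.3, -0.0, -1.2]
width: 0.0257
```

Run:
```python
from h import *
st();snap('wrist','w4');snap('side','s4');crop('s4',270,80,430,240,4)
```

```text
t 5.15 p [ 0.546  -0.0506  0.2201] yawY -20.24 x [ 0.001  0.001 -1.   ] F [-0.29 -0.05 -1.2 ] w 0.0257
```

View pics/w4.png

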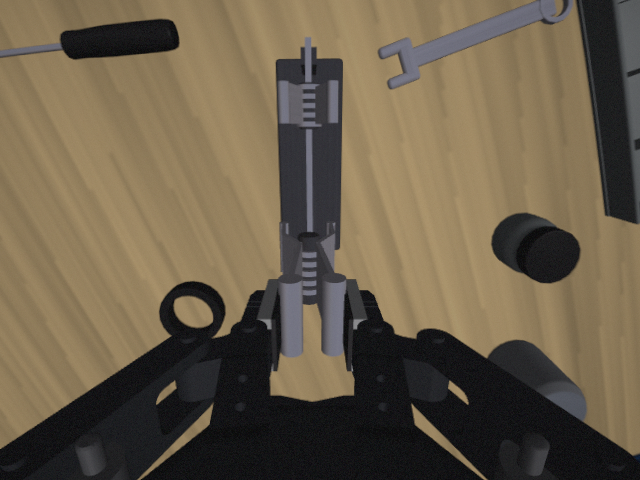

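View pics/s4_c270_80.png

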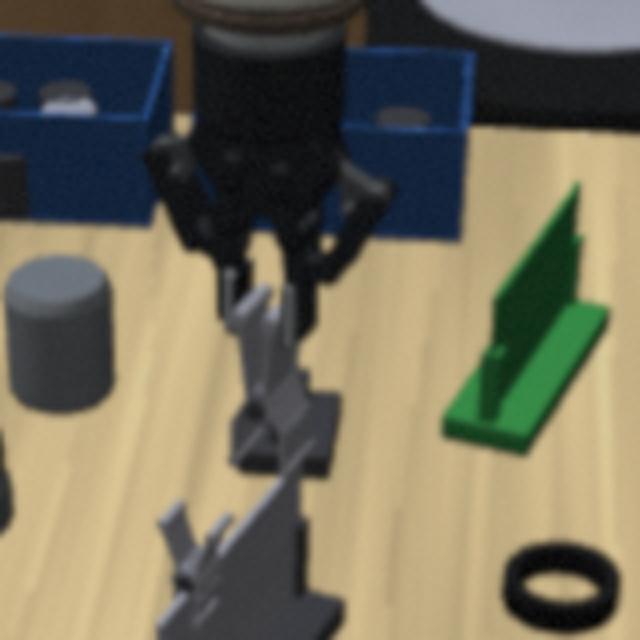

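The clip is lifted and gaping. In the wrist view the pin at (309,270) is centred between the rolls at (290,318) and (334,318). I'll raise it further, then check the spray can clearance and the card pose.

Request:
carry_out:
  moves:
    - [[0,0,0.6,0,-1],[0,0.2,0.8,0.2,-1],[0,0.5,0.8,0.2,-1],[0,0.7,0.5,0.2,-1],[0,0.7,0.2,0.2,-1],[0,0.7,0,0.2,-1],[0,0.7,0,0,-1],[0,0.7,0,0,-1]]

```text
time: 6.05
position: [0.5458, 0.0561, 0.2955]
ee_rot: [1.391, 1.081, -1.387]
contact_force: [0.9, 0.5, -2.0]
width: 0.0257
```

Run:
```python
from h import *
st();snap('wrist','w5')
W,p=cloud('top0')
R=W[150:225,135:200].reshape(-1,3);R=R[(R[:,2]>.15)&(R[:,2]<.18)];print('can',R.mean(0),np.ptp(R,0))
W,p=cloud('w5');s=read_state();T=T_of(s,{'T':np.eye(4)}) if 0 else None
tip=W.reshape(-1,3)-s['position'];m=(np.abs(tip[:,:2])<.03).all(1)&(tip[:,2]>-.12)&(tip[:,2]<.03)
# clip parts in tool-relative
Z=(W-s['position'])
for u,v in ((309,255),(309,270),(309,285),(309,295),(290,280),(290,318),(334,280),(334,318)): print(u,v,Z[v,u].round(4))
R=W.reshape(-1,3);k=(R[:,2]>.144)&(R[:,2]<.156)&(np.hypot(R[:,0]-.536,R[:,1]-.26)<.09);print(k.sum(),R[k].mean(0) if k.sum() else 0)
```

```text
t 6.05 p [0.5458 0.0561 0.2955] yawY -14.18 x [ 0.002  0.001 -1.   ] F [ 0.86  0.5  -1.96] w 0.0257
can [0.66040814 0.41765159 0.16763265] [0.05952846 0.05913925 0.02647053]
309 255 [ 0.0025  0.0089 -0.0406]
309 270 [ 0.0001 -0.0006 -0.0433]
309 285 [-0.0018 -0.008  -0.0405]
309 295 [-0.0036 -0.0152 -0.0434]
290 280 [-0.0031  0.0165  0.0039]
290 318 [-0.0071  0.0012  0.0062]
334 280 [0.0139 0.0124 0.0042]
334 318 [ 0.0103 -0.0027  0.0069]
449 [0.52537097 0.20923458 0.14863889]
```

View pics/w5.png

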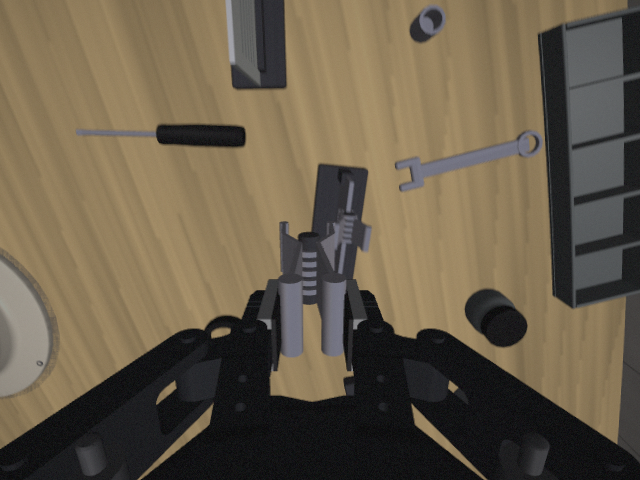

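Run:
```python
from h import *
# reference: parked clip in w1
def an(tag,cx,cy,ydir_deg,u):
    W,p=cloud(tag);s=load(tag)[0];R=W.reshape(-1,3)
    a=np.radians(ydir_deg);ey=np.array([np.cos(a),np.sin(a)]);ex=np.array([ey[1],-ey[0]])
    d=R[:,:2]-[cx,cy];X=d@ex;Y=d@ey;Zr=R[:,2]-s['position'][2]
    return X,Y,Zr,R[:,2]
X,Y,Z,z=an('w1',.5455,-.0495,70.2,0)
for lo in np.arange(-.018,.018,.006):
    m=(Y>lo)&(Y<lo+.006)
    a=m&(X<-.018)&(X>-.03)&(z>.14);b=m&(X>.018)&(X<.03)&(z>.14);c=m&(abs(X)<.006)&(z>.11)&(z<.13)
    print('w1',lo.round(3),*[ (np.percentile(z[q],95).round(4) if q.sum()>3 else None) for q in(a,c,b)])
for tag in('w4','w5'):
  s=load(tag)[0]; y,_=yaw(s)
  X,Y,Z,z=an(tag,s['position'][0],s['position'][1],y+90,0)
  for lo in np.arange(-.018,.020,.004):
    m=(Y>lo)&(Y<lo+.004)
    a=m&(X<-.002)&(X>-.016)&(abs(Z)<.015);b=m&(X>.002)&(X<.016)&(abs(Z)<.015);c=m&(abs(X)<.006)&(Z>-.055)&(Z<-.03)
    print(tag,lo.round(3),*[ (np.percentile(Z[q],95).round(4),np.median(X[q]).round(4)) if q.sum()>3 else None for q in(a,c,b)])
```

```text
w1 -0.018 0.168 0.1234 0.1678
w1 -0.012 0.1678 0.1243 0.168
w1 -0.006 0.3594 0.1244 0.3719
w1 0.0 0.3742 0.1241 0.3725
w1 0.006 0.3782 0.1239 0.376
w1 0.012 0.168 0.1223 0.1677
w4 -0.018 (np.float64(0.0073), np.float64(-0.0075)) (np.float64(-0.0349), np.float64(-0.0)) (np.float64(0.0068), np.float64(0.0091))
w4 -0.014 (np.float64(0.0076), np.float64(-0.0077)) (np.float64(-0.0328), np.float64(0.0006)) (np.float64(0.0069), np.float64(0.0091))
w4 -0.01 (np.float64(0.0083), np.float64(-0.0076)) (np.float64(-0.0327), np.float64(0.0)) (np.float64(0.0086), np.float64(0.0098))
w4 -0.006 (np.float64(0.0107), np.float64(-0.0079)) (np.float64(-0.0351), np.float64(0.0)) (np.float64(0.0109), np.float64(0.0097))
w4 -0.002 (np.float64(0.0102), np.float64(-0.0078)) (np.float64(-0.033), np.float64(0.0)) (np.float64(0.0111), np.float64(0.0097))
w4 0.002 (np.float64(0.0094), np.float64(-0.0078)) (np.float64(-0.0325), np.float64(-0.0005)) (np.float64(0.0091), np.float64(0.0099))
w4 0.006 (np.float64(0.011), np.float64(-0.0077)) (np.float64(-0.0323), np.float64(-0.0005)) (np.float64(0.0111), np.float64(0
[... 903 characters left out ...]
, np.float64(-0.0078)) (np.float64(-0.0334), np.float64(0.0001)) (np.float64(0.0105), np.float64(0.01))
w5 0.002 (np.float64(0.0121), np.float64(-0.0077)) (np.float64(-0.0318), np.float64(0.0001)) (np.float64(0.0093), np.float64(0.0095))
w5 0.006 (np.float64(0.0108), np.float64(-0.008)) (np.float64(-0.0327), np.float64(-0.0004)) (np.float64(0.0098), np.float64(0.0098))
w5 0.01 (np.float64(0.0136), np.float64(-0.0124)) (np.float64(-0.0331), np.float64(-0.0004)) (np.float64(0.0134), np.float64(0.0118))
w5 0.014 (np.float64(0.0073), np.float64(-0.0075)) (np.float64(-0.0323), np.float64(0.0007)) (np.float64(0.0066), np.float64(0.009))
w5 0.018 None (np.float64(-0.0433), np.float64(-0.0004)) None
```

Request:
carry_out:
  moves:
    - [[-0.1,0.9,0,0.1,-1],[-0.1,0.9,0,0,-1],[-0.1,0.9,0,0,-1],[-0.1,0.9,0,0,-1],[0,0.9,0,0,-1],[0,0.9,0,0,-1],[0,0.9,0,0,-1],[0,0.6,0,0,-1]]

```text
time: 6.9
position: [0.5344, 0.2362, 0.2935]
ee_rot: [1.382, 1.089, -1.382]
contact_force: [0.1, -0.1, -0.2]
width: 0.0256
```

Request:
carry_out:
  moves:
    - [[0,0,0,0,-1],[0,0,0,0,-1]]

```text
time: 7.1
position: [0.5342, 0.2374, 0.2928]
ee_rot: [1.379, 1.09, -1.381]
contact_force: [0.1, -0.3, -0.4]
width: 0.0258
```

Run:
```python
from h import *
st();snap('wrist','w6');snap('top','t6')
for tag in('w6','t6'):
    W,p=cloud(tag);R=W.reshape(-1,3);k=(R[:,2]>.143)&(R[:,2]<.157)&(np.hypot(R[:,0]-.536,R[:,1]-.26)<.09)
    v,u=np.mgrid[0:480,0:640];Q=R[k];
    if k.sum()<10: print(tag,k.sum());continue
    m=Q.mean(0);e,V=np.linalg.eigh(np.cov(Q[:,:2].T));a=V[:,1]*np.sign(V[1,1]);t=(Q[:,:2]-[.5359,.2596])@a;n=(Q[:,:2]-[.5359,.2596])@[a[1],-a[0]]
    print(tag,k.sum(),m.round(4),np.degrees(np.arctan2(a[1],a[0])).round(2),'t',t.min().round(4),t.max().round(4),'n',np.percentile(n,[2,50,98]).round(4),'z95',np.percentile(Q[:,2],[50,90]).round(4))
crop('t6',180,180,300,270,6)
```

```text
t 7.1 p [0.5342 0.2374 0.2928] yawY -13.44 x [-0.002  0.    -1.   ] F [ 0.13 -0.31 -0.41] w 0.0258
w6 646 [0.5421 0.2823 0.1491] 76.94 t -0.0284 0.0722 n [-0.0011  0.0009  0.0028] z95 [0.1492 0.1502]
t6 22 [0.5228 0.204  0.1501] 74.13 t -0.0717 -0.0407 n [0.0007 0.0027 0.0046] z95 [0.1505 0.1527]
```

View pics/w6.png

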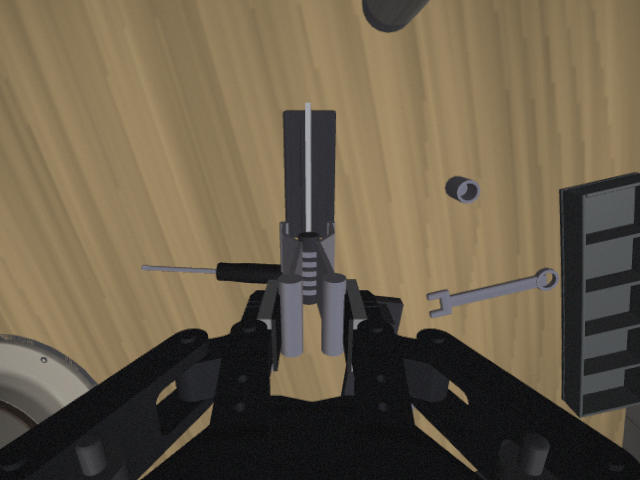

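View pics/t6.png

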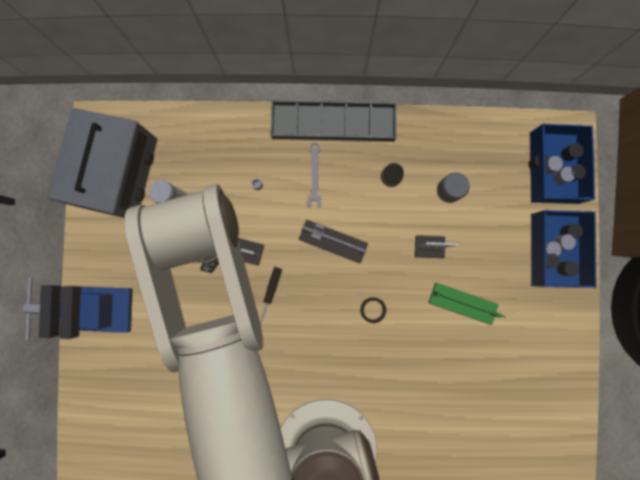

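In the wrist view the card edge runs at (307,105→235), parallel to the clip and nearly under its pin. The far end of the edge agrees with the top-camera result within 1 mm. I'll finish the shift along the edge, then descend in stages.

Request:
carry_out:
  moves:
    - [[0,0.5,0,0,-1],[0.1,0.4,0,0,-1],[0,0,0,0,-1],[0,0,0,0,-1],[0,0,-0.5,0,-1],[0,0,-0.2,0,-1],[0,0,0,0,-1],[0,0,0,0,-1]]

```text
time: 8.0
position: [0.5373, 0.2591, 0.2734]
ee_rot: [1.381, 1.089, -1.384]
contact_force: [-0.7, -0.3, -1.4]
width: 0.0259
```

Run:
```python
from h import *
st();snap('wrist','w7');snap('side','s7')
s=load('w7')[0];W,p=cloud('w7');R=W.reshape(-1,3);k=(R[:,2]>.143)&(R[:,2]<.157)&(np.hypot(R[:,0]-.536,R[:,1]-.26)<.09);Q=R[k]
y,_=yaw(s);a=np.radians(y+90);ey=np.array([np.cos(a),np.sin(a)]);ex=np.array([ey[1],-ey[0]])
d=Q[:,:2]-s['position'][:2];print('card in tool: X',np.percentile(d@ex,[3,50,97]).round(4),'Ymax',(d@ey).max().round(4))
print('slope',np.polyfit(d@ey,d@ex,1)); print(((np.array([.5367,.2594,.2228])-s['position'])/.025).round(2))
crop('s7',260,160,420,320,4)
```

```text
t 8.0 p [0.5373 0.2591 0.2734] yawY -13.63 x [-0.002 -0.    -1.   ] F [-0.71 -0.29 -1.4 ] w 0.0259
card in tool: X [-0.0027 -0.0006  0.0009] Ymax 0.0732
slope [-0.00500969 -0.00057017]
[-0.02  0.01 -2.02]
```

View pics/s7_c260_160.png

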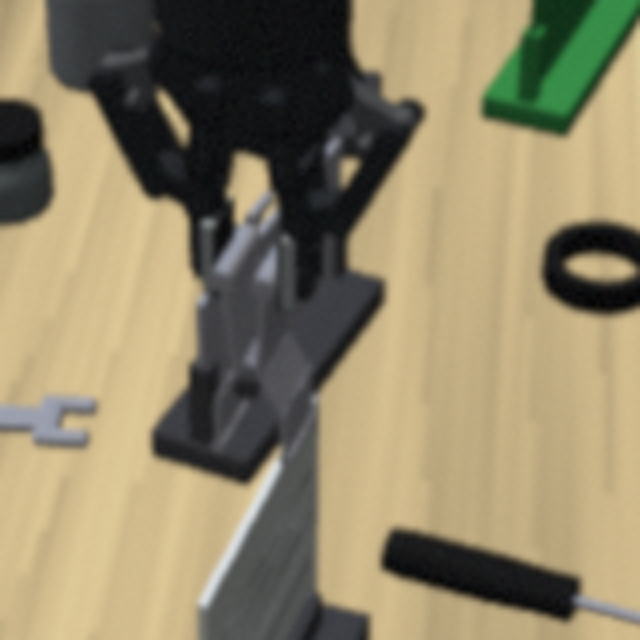

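View pics/w7.png

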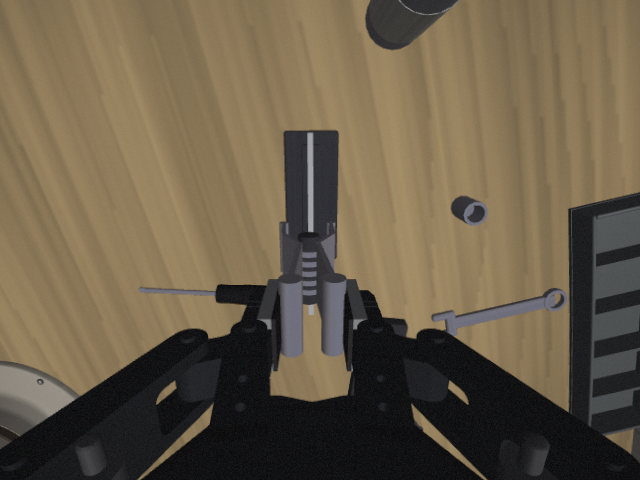

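The edge at x≈310 px is centred under the pin at 309 px, and it sits between the lips at 282 and 333 px. I'll check the pin height from the side view before the final descent.

Run:
```python
from h import *
W,p=cloud('s7');s=load('s7')[0]
for u,v in((321,256),(321,257),(322,256),(320,257)): print(u,v,(W[v,u]).round(4))
y=np.radians(-13.63);ey=np.array([-np.sin(y),np.cos(y)]);ex=np.array([np.cos(y),np.sin(y)])
q=np.r_[s['position'][:2]+ey*.018,0]
for dz in(-.0408,-.0488,-.056): print(dz,proj('s7',q+[0,0,s['position'][2]+dz]).round(1))
# clip cloud from side: section
R=W.reshape(-1,3);d=R[:,:2]-s['position'][:2];X=d@ex;Y=d@ey;Z=R[:,2]-s['position'][2]
m=(abs(X)<.03)&(abs(Y)<.022)&(Z<-.03)&(Z>-.105)
for lo in np.arange(-.104,-.03,.006):
    k=m&(Z>=lo)&(Z<lo+.006)&(Y>.012); 
    if k.sum()>2: print(lo.round(3),k.sum(),X[k].min().round(4),X[k].max().round(4))
print('lowest Z',np.percentile(Z[m&(R[:,2]>.17)],[0,1,3]) )
```

```text
321 256 [0.5417 0.2781 0.2235]
321 257 [0.5416 0.2787 0.2218]
322 256 [0.54   0.2787 0.2241]
320 257 [0.5433 0.2789 0.2218]
-0.0408 [[321.2 251.1]]
-0.0488 [[321.2 254.9]]
-0.056 [[321.2 258.3]]
-0.092 16 -0.0198 0.0157
-0.086 15 -0.0197 0.014
-0.08 12 -0.018 0.0144
-0.074 12 -0.017 0.0141
-0.068 13 -0.0176 0.0144
-0.062 18 -0.0175 0.0137
-0.056 35 -0.0122 0.0104
-0.05 41 -0.009 0.0072
-0.044 17 -0.0064 0.0066
-0.038 16 -0.0065 0.0079
-0.032 6 -0.0067 0.0086
lowest Z [-0.09185516 -0.08947543 -0.08793498]
```

```bash
python3 -c "
from h import *
crop('s7',300,215,350,275,10)"
```

```text
(no output)
```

View pics/s7_c300_215.png

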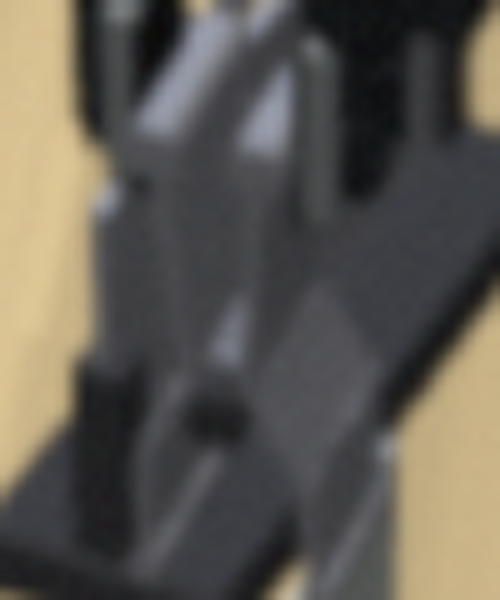

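The pin end at (321.8,255.5) px puts the pin about 50 mm below the TCP, and the lips are about 90 mm below it. The final TCP height should be about 0.2235.

Request:
carry_out:
  moves:
    - [[0,0,-0.3,0,-1],[0,0,-0.4,0,-1],[0,0,-0.3,0,-1],[0,0,0,0,-1],[0,0,-0.3,0,-1],[0,0,-0.3,0,-1],[0,0,0,0,-1],[0,0,0,0,-1]]

```text
time: 8.9
position: [0.5372, 0.2591, 0.2299]
ee_rot: [1.381, 1.088, -1.384]
contact_force: [0.7, -0.2, -0.6]
width: 0.0259
```

Run:
```python
from h import *
st()
```

```text
t 8.9 p [0.5372 0.2591 0.2299] yawY -13.63 x [-0.002  0.    -1.   ] F [ 0.69 -0.21 -0.65] w 0.0259
```

Request:
carry_out:
  moves:
    - [[0,0,-0.2,0,-1],[0,0,0,0,-1],[0,0,0,0,-1],[0,0,0,0,-1]]

```text
time: 9.3
position: [0.5374, 0.2592, 0.225]
ee_rot: [1.382, 1.088, -1.383]
contact_force: [-0.5, -0.9, -0.9]
width: 0.0259
```

Run:
```python
from h import *
st();snap('wrist','w8');snap('side','s8')
s=load('w8')[0];W,p=cloud('w8');R=W.reshape(-1,3);k=(R[:,2]>.143)&(R[:,2]<.157)&(np.hypot(R[:,0]-.536,R[:,1]-.26)<.09)
y,_=yaw(s);a=np.radians(y+90);ey=np.array([np.cos(a),np.sin(a)]);ex=np.array([ey[1],-ey[0]])
d=R[:,:2]-s['position'][:2];X=d@ex;Y=d@ey;k&=(abs(X)<.006)
print('card X',np.percentile(X[k],[3,50,97]).round(4),'Ymax',Y[k].max().round(4))
W,p=cloud('s8');R=W.reshape(-1,3);d=R[:,:2]-s['position'][:2];X=d@ex;Y=d@ey;z=R[:,2]
c=(abs(X)<.012)&(Y>.02)&(Y<.08)&(z>.143)&(z<.156);print('side: card X',np.percentile(X[c],[3,50,97]).round(4),'z',np.percentile(z[c],[50,95]).round(4))
g=(abs(X)<.03)&(abs(Y)<.02)&(z>.13)&(z<.15);print('side lips X',np.percentile(X[g],[1,5,50,95,99]).round(4),'lowest z clip side',z[(X>.008)&(X<.025)&(abs(Y)<.019)&(z>.11)].min().round(4))
crop('s8',290,200,370,290,8);crop('w8',240,130,400,310,4)
```

```text
t 9.3 p [0.5374 0.2592 0.225 ] yawY -13.63 x [-0.001  0.    -1.   ] F [-0.45 -0.95 -0.88] w 0.0259
card X [-0.0026 -0.0008  0.0011] Ymax 0.0729
side: card X [-0.0028 -0.0004  0.0021] z [0.147 0.15 ]
side lips X [-0.0196 -0.0187 -0.0015  0.0131  0.0149] lowest z clip side 0.1335
```

View pics/s8_c290_200.png

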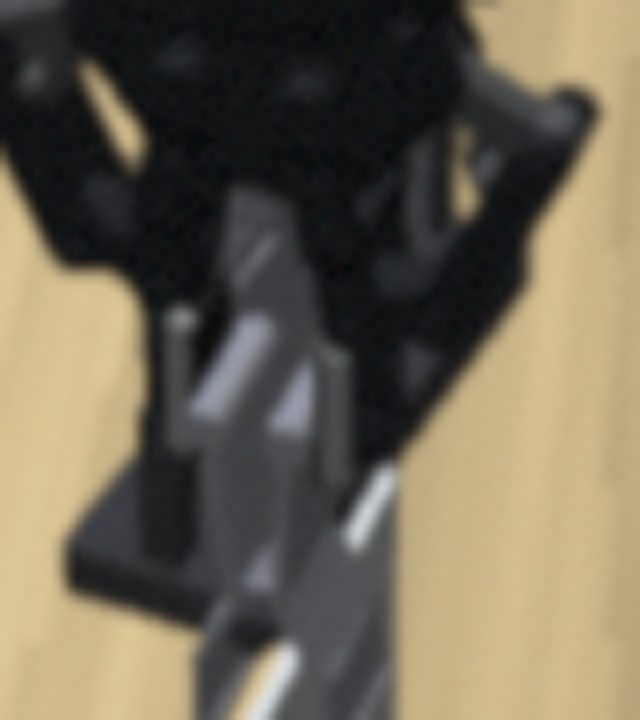

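View pics/w8_c240_130.png

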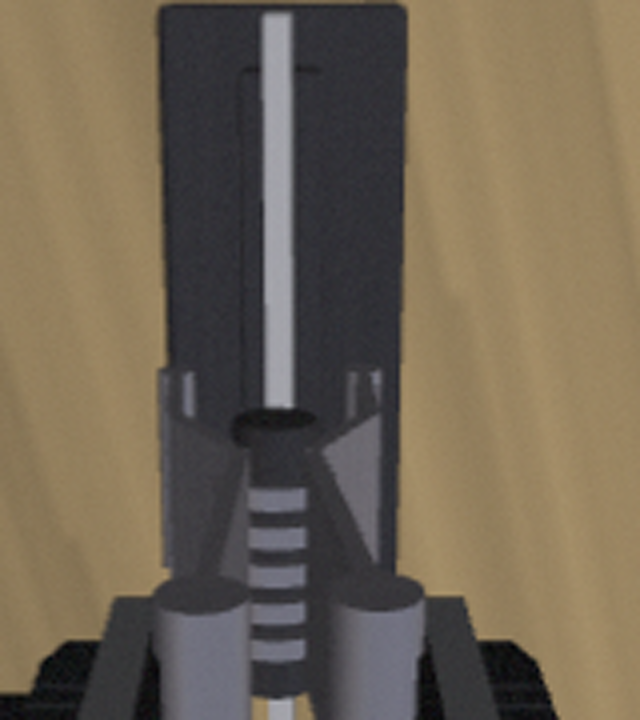

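The card edge at x=278 in the crop lies midway between the inner lip edges at about 195 and 348. The pin is about 25 mm above the edge, with visible gaps on both sides. I'll hand it in.

Run:
```python
from h import *
st(); print(job.job_done()); st()
```

```text
t 9.4 p [0.5374 0.2592 0.2251] yawY -13.63 x [-0.001  0.    -1.   ] F [ 0.53 -0.22 -1.22] w 0.0259
the job is handed in; nothing more can be done
None
the job is handed in; nothing more can be done
```

I took the larger clip off the steel rack and handed the job in with the gripper still holding it wide open over the middle of the wide card's top edge. The hand-in reports no verdict, so the checks below are mine.

**Position:** the pin is about 25 mm above the edge and within about 1 mm of its middle. The edge is within about 1 mm of the clip's mid-plane and parallel to it within about 0.3°. Both cameras show clear gaps on each side of the card, and the measured force was only noise, about 1 N.

**Grip:** the reported finger opening was steady at 25.9 mm, below the listed 29 mm over the fully open rolls. The side view shows the lips about 34 mm apart over their outsides.

**Disagreements:**
- My first pin height reading, taken from the pin's coil in the wrist view, was about 8 mm higher than the others because the handles were in the way. I used the roll height and the side view instead, which agree within about 1–2 mm.
- The side camera put the clip's middle about 2 mm off to one side. The wrist view put it within 1 mm.

The only things touched were the clip and the rack it came off. It took 9.4 s.

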